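# Shut the sandwich toaster and clip it

### The job

Close up the sandwich toaster: with the fingertips, push its raised lid gently down until it is fully shut, and then push the clip on the front of the lid's handle down and in until it lies flat against the front and hooks under the lower handle. Do not lift the toaster or shove it along the worktop, and leave the jar and the salt shaker beside it, the food tub and the lemon as they stand.

Things in the scene. Friction and masses are not known exactly. Their poses are not given: they have to be found in the camera images.
- sandwich_toaster: Lower half of a black two-slice sandwich toaster, loose on four rubber feet, 2.3 kg with its lid, its front turned roughly to the robot. Origin: centre of the underside. x points from its front to its back, y to the left of a person in front of it, z up. Body x -95 to 95, y -110 to 110 mm, plates up to z = 51. With the lid shut: lid top at z = 89, upper handle's top at z = 78.
- lower_handle (a point): Middle of the underside of the fixed lower handle at the toaster's front (x -109, z 30 in the toaster's frame, same axes). The handle is 90 mm wide (y), reaches from x -132 to -90 and is 16 mm thick. The clip's hook goes under its front edge.
- lid_hinge (a point): Middle of the lid's hinge line, which runs along y at the toaster's back (x 100, z 52 mm in the toaster's frame, same axes).
- toaster_lid (a joint): Angle of the lid, rad: 0 fully shut (level on the body), grows as its front rises about the hinge line, stop at 1.5. Starts raised at 0.9 to 1.25, so it leans to the front. A stiff friction hinge: the lid stays where it is left and does not fall; pushing it down at the handle takes up to 5 N.
- lid_handle (a point): Middle of the outer (upper) face of the lid's handle, 212 mm from the hinge line along the lid and 26 mm to its outer side; the handle is 90 mm wide and reaches to 232 mm from the hinge line. Axes turn with the lid: x towards the hinge, y along the hinge line, z out of the outer face (up when shut).
- toaster_clip (a joint): Angle of the clip relative to the lid, rad: 0 flat against the front with its hook under the lower handle, grows as it swings out and up (1.57: straight out from the handle), stop at 1.6. Starts at 0.9 to 1.4 and rides on the lid. Friction holds it where it is left; about 2 N moves it. Shut before the lid is down, its hook lands on the lower handle.
- clip_pin (a point): Middle of the clip's hinge pin, along y on the front of the lid's handle: 237 mm from the lid's hinge line, 16 mm to its outer side (lid shut: x -137, z 68 mm in the toaster's frame). Axes turn with the lid.
- clip_face (a point): Point on the outer face of the clip, 30 mm from its pin line and 6 mm out. The clip is a metal flap 46 mm wide, 46 long, 6 thick, with a hook along the inner side of its free edge. Axes turn with the clip: -x out of its outer face, -z from the pin to the free edge (clip shut: the toaster's axes).
- salt_shaker: Bystander: salt shaker, white with a grey cap, 44 mm across, 90 high; stands beside the toaster's right side, loose on the worktop. Origin at the centre of its underside.
- jar_peanut: Bystander: squat jar with a red cap, 63 mm across, 91 high; stands beside the toaster's left side, loose on the worktop. Origin at the centre of its underside.
- leftover_tub: Bystander: clear food tub with a lid, 99 x 129 mm, 56 high, loose on the worktop. Origin at the centre of its underside.
- lemon: Bystander: yellow lemon, lying, 83 x 58 mm, 58 high, loose on the worktop. Origin at the centre of its underside.

How it is judged:
By the outcome, as a careful person would: the job done as asked, in the order asked, and still so for the second after the job is handed in, with the robot touching nothing.
It also fails if it takes over 48 s, if anything falls off the work surface, if the arm or the gripper's body presses on something with over 40 N, if the wrist force passes 120 N, or if a joint passes its speed limit or range.

### The arm

A 7-joint arm with a two-finger parallel gripper is mounted at the origin on a cart in front of the work surface, level with it; the furniture and walls round the work are solid. World frame = base frame: x ahead of the robot, y to its left, z up, the work surface at z = 0. Lengths are in m, angles in rad, forces in N, time in s.
With the tool pointing down it reaches from about 0.4 to 0.85 m from the base axis. Payload 4.5 kg.
Tool frame: the origin (TCP) lies at the very end of the fingers, on their centre line; the grasp point (between the pads) lies 19 mm behind it (r.grip_point_offset is the distance from the TCP to the grasp point, in m); z points along the fingers, y is the line along which they close (so a half turn about z gives the same grasp; the last joint's range is limited). The gripper opens to 88 mm and grips with 3 to 60 N. Pads are 18 mm wide; open, the fingers measure 123 mm over their backs; the gripper's body (75 mm by 187 mm) begins 45 mm behind the grasp point.
Start: joints at [1.215, 0.689, -0.195, 1.565, 0.157, 0.902, -0.215], TCP at [0.238, -0.578, 0.239] pointing down, gripper open.
Joint ranges: [-3.01, 3.01], [-0.46, 2.08], [-1.47, 1.51], [0.13, 2.56], [-1, 4.14], [0.04, 2.09], [-2.66, 2.66]. Speed limits (rad/s): [2.57, 2.57, 3.14, 3.14, 3.14, 3.14, 3.14].

### API

Orientations are given as a unit quaternion [x, y, z, w].
In Python, from plant import r gives the robot as it stands.
- The arm moves only by the tool carry_out, never from a script. Its argument "rows" is a list of rows, each a list of 3 entries, a list of its own where there are three numbers: the shift along the tool's x, y, z in cm, then the turn, a rotation vector about the tool's x, y, z in degrees, then the closure, from 0 (fully open) to 1 (shut). A call has 1 to 12 rows; each row is the pose to reach, as a shift and turn from the pose commanded when the call began, along the tool's axes at that moment; what a row does not reach only later rows make up. A row lasts 1/10 s, in which the tool goes at most 50 mm and 8.59 degrees, less where a joint would pass 70% of its speed; a pose out of reach is approached as far as the arm can. A call with a gripper value outside its range is refused whole. The fingers move at their own pace and stop on an object; "newtons" is the grip in N (left out, the last holds). Time passes only in rows, so rows that repeat a pose let the fingers close. It gives the time, the measured TCP pose, the force, the opening and the grip force at its end, in the units of the state.
- r.get_state(): the state, without advancing time (a new reading comes with each control period).
- r.snapshot(name): name is "scene" or "side" or "wrist"; returns a dict with "image" (480x640x3 uint8, red, green, blue), "fx", "fy", "cx", "cy" (pixels), "pose" (4x4, takes a point from camera to world coordinates). Camera axes: x right, y up, looking along -z (the intrinsics and any distortion apply to the point x, -y, -z); pixel columns grow to the right and rows downward; lengths in m; the calibration is good to about 2 mm. A picture is of the moment at which its call begins. There is no depth.
- r.finish_job(): hands the job in; it is judged then, once.
The state is a dict: "clock": time; "q": joint angles; "qd": joint speeds; "joint_torque": joint torques, N m; "tool_pos": TCP position; "eef_rot": TCP orientation; "contact_force": force on the tool from outside, world axes, zero at the start; "moment": the same for the moment, N m; "opening": opening from 0.0 (shut) to 1.0 (fully open); "finger_force": force on a finger pad.
Only numpy, scipy, OpenCV 4.12 (cv2) and the standard library are available. Lean on these libraries where they do the work, as an engineer would, in place of code of your own. Each camera call takes 0.05 s, during which the arm holds its last target. There are 200 camera calls.

## Working session

There is one attempt and no reset: what is moved stays moved. The work goes in short steps, Python scripts to look and compute and a tool call to move; the robot and the scene stay as the last step left them, time stands still between calls to the robot, and variables do not carry over. Pictures are saved under pics/ and viewed, at most 10 in all, crops included, and the job is handed in when it is done.

Besides the shell and the picture viewer there is one more tool, called after ">>>" as name([rows], argument=value, ...), one row to a line, values as JSON. carry_out: Moves the arm, as the interface text tells. Its arguments: {"type":"object","properties":{"rows":{"type":"array"},"newtons":{"type":"number"}},"required":["rows"]}

```bash
mkdir -p pics; cat > h.py <<'E'
from plant import r
import numpy as np,cv2,pickle
from scipy.spatial.transform import Rotation as R
def snap(n,f):
    s=r.snapshot(n); pickle.dump(s,open(f'pics/{f}.pkl','wb')); cv2.imwrite(f'pics/{f}.png',s['image'][:,:,::-1]); return s
def load(f): return pickle.load(open(f'pics/{f}.pkl','rb'))
def ray(s,u,v):
    P=s['pose']; d=P[:3,:3]@np.array([(u-s['cx'])/s['fx'],-(v-s['cy'])/s['fy'],-1]); return P[:3,3],d/np.linalg.norm(d)
def onz(s,u,v,z):
    o,d=ray(s,u,v); return o+d*(z-o[2])/d[2]
def proj(s,p):
    P=s['pose']; c=P[:3,:3].T@(np.atleast_2d(p)-P[:3,3]).T
    return np.c_[s['cx']+s['fx']*c[0]/-c[2], s['cy']-s['fy']*c[1]/-c[2]]
E
python3 - <<'E'
from h import *
for n in('scene','side'):
    s=snap(n,n+'0'); print({k:v for k,v in s.items() if k!='image'})
print(r.get_state())
E
```

```text
{'fx': 543.7131584650293, 'fy': 543.7131584650293, 'cx': 324.063379469696, 'cy': 240.96944997163777, 'pose': array([[ 0.73957715,  0.51190552, -0.43701072,  0.03696761],
       [-0.67282523,  0.54470767, -0.5005994 , -0.25455664],
       [-0.0182165 ,  0.66426372,  0.7472763 ,  0.88507921],
       [ 0.        ,  0.        ,  0.        ,  1.        ]])}
{'fx': 433.4445605322797, 'fy': 433.4445605322797, 'cx': 319.3820631596112, 'cy': 231.68297724115766, 'pose': array([[ 0.90595058,  0.28774677, -0.31057259,  0.22206443],
       [-0.42332421,  0.60336038, -0.67583494, -0.30127867],
       [-0.00708212,  0.74374596,  0.66842486,  0.65265404],
       [ 0.        ,  0.        ,  0.        ,  1.        ]])}
{'clock': 0.1, 'q': array([ 1.21478966,  0.68985871, -0.1945404 ,  1.56623879,  0.15730884,
        0.90251413, -0.21511966]), 'qd': array([ 7.75228923e-05, -6.59494320e-04,  2.29985007e-05, -3.07136419e-03,
       -5.10237627e-04,  9.35271441e-04,  5.58050485e-04]), 'joint_torque': array([-3.70444628e-03, -5.28500354e+01, -1.27157819e+00, -1.53836364e+01,
       -5.24811528e-02,  2.01741364e-03,  2.48946702e-05]), 'tool_pos': array([ 0.23725645, -0.57760146,  0.23801692]), 'eef_rot': array([ 9.81058550e-01,  1.93709731e-01, -2.15533997e-04, -7.83859776e-04]), 'contact_force': array([ 0.20588482, -0.51796368,  0.0408733 ]), 'moment': array([-0.02354723,  0.03132729, -0.05234405]), 'finger_force': 0.0, 'opening': 0.9988812874686006}
```

View pics/scene0.png

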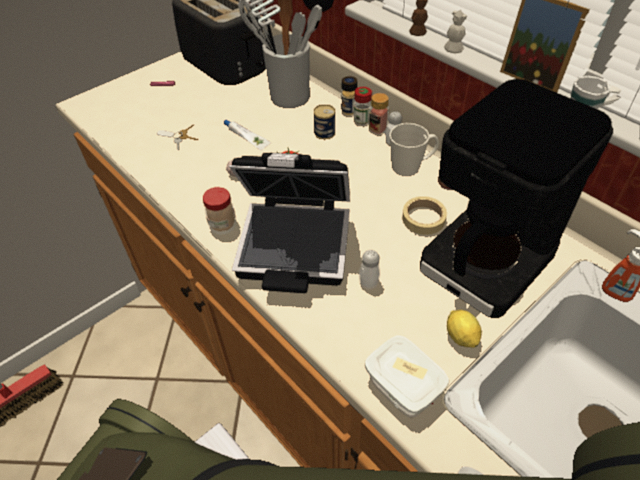

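View pics/side0.png

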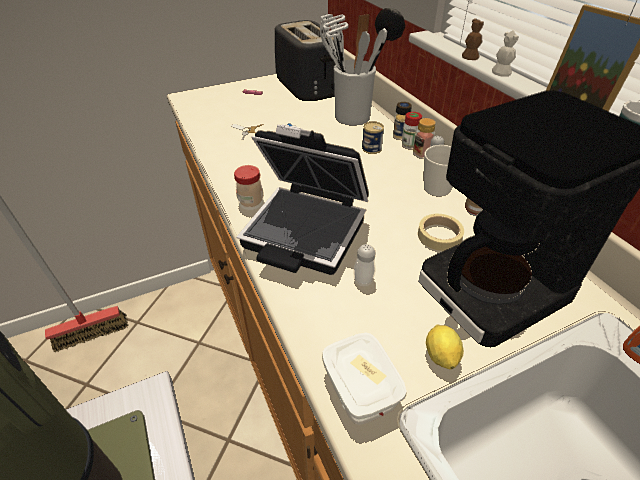

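The scene view has the toaster at about (293,240) and its lid raised behind it. The jar is at (218,208), the shaker at (370,270), the tub at (405,375) and the lemon at (464,328). I'll enlarge both views to measure.

```bash
python3 - <<'E'
from h import *
a=load('scene0')['image'][145:300,220:390]; b=load('side0')['image'][115:280,230:380]
a=cv2.resize(a,None,fx=4.5,fy=4.5,interpolation=3)[:,:,::-1]; b=cv2.resize(b,None,fx=3.6,fy=3.6,interpolation=3)[:,:,::-1]
cv2.imwrite('pics/a.png',cv2.convertScaleAbs(a,alpha=1.6,beta=25)); cv2.imwrite('pics/b.png',cv2.convertScaleAbs(b,alpha=1.6,beta=25)); print(a.shape,b.shape)
E
```

```text
(698, 765, 3) (594, 540, 3)
```

View pics/a.png

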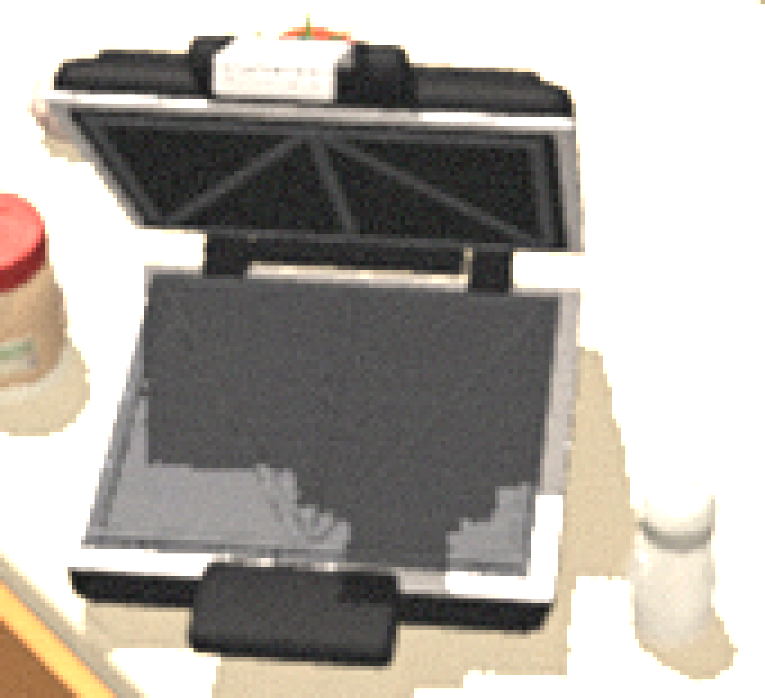

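View pics/b.png

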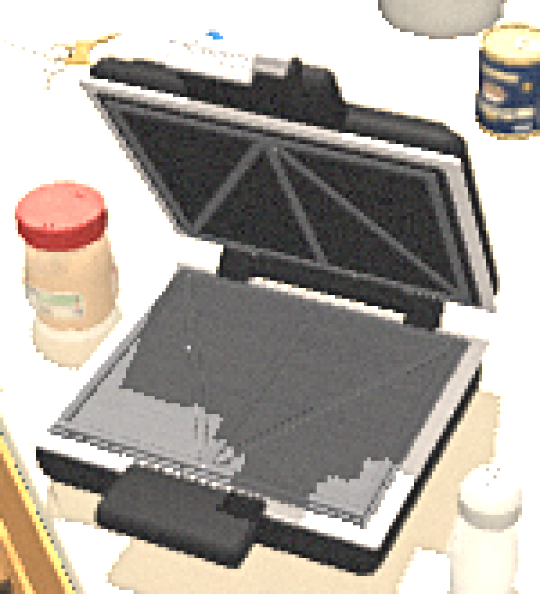

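The crops show the plate rim corners in scene at about (72,570), (550,600), (580,290) and (147,268), and in side at about (40,440), (380,548), (488,340) and (178,265). I'll fit the toaster pose and the lid angle to these.

```bash
cat > fit.py <<'E'
from h import *
from scipy.optimize import least_squares
A=load('scene0');B=load('side0')
fa=lambda p:np.array(p)/4.5+[220,145]; fb=lambda p:np.array(p)/3.6+[230,115]
body=np.array([[-.095,.11,.05],[-.095,-.11,.05],[.095,-.11,.05],[.095,.11,.05]])
lid=np.array([[.195,.11,.0],[.195,-.11,.0]])
oa=fa([[72,570],[550,600],[580,290],[147,268],[40,108],[580,127]]); ob=fb([[38,442],[378,555],[488,340],[178,265],[82,85],[460,165]])
def lidpt(d,y,h,th): # toaster frame
    return np.array([.1-d*np.cos(th)+h*np.sin(th),y,.052+d*np.sin(th)+h*np.cos(th)])
def T(p,q): c,s=np.cos(p[2]),np.sin(p[2]); q=np.atleast_2d(q); return np.c_[p[0]+c*q[:,0]-s*q[:,1],p[1]+s*q[:,0]+c*q[:,1],q[:,2]]
def pts(p): return T(p,np.r_[body,[lidpt(*l,p[3]) for l in lid]])
def res(p): q=pts(p); return np.r_[(proj(A,q)-oa).ravel(),(proj(B,q)-ob).ravel()]
if __name__=='__main__':
    o=onz(A,293,240,.05); print(o)
    for y0 in(-.8,0,.8):
        f=least_squares(res,[o[0],o[1],y0,1.05],loss='soft_l1'); print(f.x,f.cost)
    np.save('p.npy',f.x); p=f.x; print(res(p).reshape(2,6,2).round(1))
    pin=T(p,lidpt(.237,0,.016,p[3])); hd=T(p,lidpt(.212,0,.026,p[3])); print('pin',pin,'handle',hd,'low',T(p,[-.132,0,.03]))
    print('pin px',(proj(A,pin)-[220,145])*4.5,(proj(B,pin)-[230,115])*3.6)
    for c in(.9,1.1,1.25,1.4):   # clip free edge, dir angle: shut = -normal; opens toward outward(d)
        e=T(p,[lidpt(.237+.046*np.sin(c),y,.016-.046*np.cos(c),p[3]) for y in(.023,-.023)])
        print(c,((proj(A,e)-[220,145])*4.5).round(),((proj(B,e)-[230,115])*3.6).round(),e[:,2])
    for n,(u,v),z in(('jar',(217,195),.091),('salt',(370,254),.09),('tub',(406,368),.056),('lemon',(464,328),.03)): print(n,onz(A,u,v,z))
E
python3 fit.py
```

```text
[0.48044828 0.35070579 0.05      ]
[0.48394256 0.34959152 0.73593617 1.09044685] 20.10963063442162
[0.48394255 0.34959152 0.73593633 1.09044688] 20.109630634559306
[0.48394256 0.34959151 0.73593604 1.09044682] 20.109630634564063
[[[-3.3  0.4]
  [ 2.3  1. ]
  [ 2.   0.4]
  [-2.  -0.3]
  [ 2.  -0.1]
  [ 0.8  1.7]]

 [[-4.9 -0.8]
  [ 0.4 -2.4]
  [ 1.  -0.7]
  [-1.9 -2.1]
  [-1.4 -1.2]
  [ 0.4 -0.2]]]
pin [[0.48740709 0.35272922 0.26957296]] handle [[0.50254287 0.36643716 0.25202301]] low [[0.3861038  0.26098239 0.03      ]]
pin px [[304.67130226  43.47511263]] [[254.28478956  48.10967728]]
0.9 [[225.  73.]
 [346.  79.]] [[172.  44.]
 [260.  62.]] [0.28831526 0.28831526]
1.1 [[225.  49.]
 [347.  55.]] [[176.  24.]
 [264.  42.]] [0.29628749 0.29628749]
1.25 [[226.  30.]
 [347.  36.]] [[179.  10.]
 [267.  28.]] [0.30158364 0.30158364]
1.4 [[227.  12.]
 [348.  18.]] [[183.  -3.]
 [271.  14.]] [0.30616089 0.30616089]
jar [0.42349216 0.52983505 0.091     ]
salt [0.54352751 0.19323339 0.09      ]
tub [ 0.42976041 -0.00548682  0.056     ]
lemon [ 0.58034442 -0.01521258  0.03      ]
```

```bash
cat > to.py <<'E'
from h import *
def to(pos,yaw,tilt=0,cmd=None):
    # tool x at world yaw; tilt>0: tip swings to toaster +x... rotation about tool y
    s=cmd or r.get_state(); R0=R.from_quat(s['eef_rot'])
    R1=R.from_quat([np.cos(yaw/2),np.sin(yaw/2),0,0])*R.from_rotvec([0,tilt,0])
    return (R0.inv().apply(np.array(pos)-s['tool_pos'])*100).round(1), np.degrees((R0.inv()*R1).as_rotvec()).round(1)
E
python3 - <<'E'
from to import *; A=load('scene0')
print([onz(A,u,v,0).round(2) for u,v in((424,262),(500,308),(545,262))])
for w in([.40,-.2,.42],[.42,.16,.42],[.56,.41,.40]): print(w,to(w,.736))
E
```

```text
[array([0.67, 0.15, 0.  ]), array([ 0.69, -0.03,  0.  ]), array([ 0.85, -0.02,  0.  ])]
[0.4, -0.2, 0.42] (array([ 29.4, -28.8, -18.2]), array([ -0.1,  -0. , -19.8]))
[0.42, 0.16, 0.42] (array([ 44.9, -61.3, -18.1]), array([ -0.1,  -0. , -19.8]))
[0.56, 0.41, 0.4] (array([ 67.4, -79.1, -16.1]), array([ -0.1,  -0. , -19.8]))
```

>>> carry_out([
  [[0, 0, -9], [0, 0, 0], 1],
  [[4, -4, -18], [0, 0, -5], 1],
  [[29, -29, -18], [0, 0, -20], 1],
  [[29, -29, -18], [0, 0, -20], 1],
  [[29, -29, -18], [0, 0, -20], 1],
  [[29, -29, -18], [0, 0, -20], 1],
  [[29, -29, -18], [0, 0, -20], 1],
  [[29, -29, -18], [0, 0, -20], 1],
  [[29, -29, -18], [0, 0, -20], 1],
  [[29, -29, -18], [0, 0, -20], 1],
  [[29, -29, -18], [0, 0, -20], 1],
  [[29, -29, -18], [0, 0, -20], 1],
])

```text
clock: 1.3
tool_pos: [0.3957, -0.199, 0.4187]
eef_rot: [0.932, 0.362, -0.0, 0.0]
contact_force: [-0.1, -1.6, -0.4]
opening: 0.002
finger_force: 0.0
```

```bash
python3 - <<'E'
from to import *
s=r.get_state();print(s['q'].round(2),s['opening'],s['contact_force'])
for w in([.42,.16,.42],[.58,.43,.40]): print(w,to(w,.736))
E
```

```text
[ 0.69  0.25 -0.43  1.77  0.12  1.14 -0.61] 0.0017313364010880321 [-0.1167635  -1.63760745 -0.41467764]
[0.42, 0.16, 0.42] (array([ 26. , -24.8,  -0.2]), array([0. , 0. , 0.3]))
[0.58, 0.43, 0.4] (array([ 56.1, -33.9,   1.8]), array([0. , 0. , 0.3]))
```

>>> carry_out([
  [[26, -25, 0], [0, 0, 0], 1],
  [[26, -25, 0], [0, 0, 0], 1],
  [[26, -25, 0], [0, 0, 0], 1],
  [[26, -25, 0], [0, 0, 0], 1],
  [[26, -25, 0], [0, 0, 0], 1],
  [[26, -25, 0], [0, 0, 0], 1],
  [[26, -25, 0], [0, 0, 0], 1],
  [[26, -25, 0], [0, 0, 0], 1],
  [[26, -25, 0], [0, 0, 0], 1],
  [[26, -25, 0], [0, 0, 0], 1],
])

```text
clock: 2.3
tool_pos: [0.4199, 0.1574, 0.418]
eef_rot: [0.933, 0.359, -0.001, 0.001]
contact_force: [-0.6, -0.0, 0.2]
opening: 0.008
finger_force: 0.0
```

```bash
python3 - <<'E'
from to import *
from fit import T
p=np.load('p.npy')
s=r.get_state();print(s['q'].round(2),s['contact_force'],s['tool_pos'])
for w in([.07,0,.36],): print(w,to(T(p,w)[0],.736))
E
```

```text
[-0.    0.29 -0.63  1.76  0.18  1.16 -1.52] [-0.55871456 -0.03583335  0.1884692 ] [0.41986948 0.15741663 0.4179773 ]
[0.07, 0, 0.36] (array([ 24.7, -10. ,   5.7]), array([ 0. ,  0.1, -0.1]))
```

>>> carry_out([
  [[25, -10, 0], [0, 0, 0], 1],
  [[25, -10, 0], [0, 0, 0], 1],
  [[25, -10, 0], [0, 0, 0], 1],
  [[25, -10, 0], [0, 0, 0], 1],
  [[25, -10, 0], [0, 0, 0], 1],
  [[25, -10, 5], [0, 0, 0], 1],
  [[25, -10, 5], [0, 0, 0], 1],
  [[25, -10, 5], [0, 0, 0], 1],
  [[25, -10, 5], [0, 0, 0], 1],
])

```text
clock: 3.2
tool_pos: [0.5382, 0.4002, 0.3705]
eef_rot: [0.933, 0.36, 0.001, 0.0]
contact_force: [0.0, 0.4, 0.0]
opening: 0.006
finger_force: 0.0
```

```bash
python3 - <<'E'
from to import *
from fit import *
p=np.load('p.npy')
s=r.get_state();print(s['q'].round(2),s['contact_force'],s['tool_pos'])
a=snap('scene','scene1');b=snap('side','side1')
ca=cv2.resize(a['image'][100:250,220:390],(400,353)); cb=cv2.resize(b['image'][70:230,230:400],(400,376))
c=np.zeros((376,800,3),np.uint8);c[:353,:400]=ca;c[:,400:]=cb;cv2.imwrite('pics/c.png',cv2.convertScaleAbs(c[:,:,::-1],alpha=1.6,beta=25))
# waypoints: finger centre, tip front edge at handle d=.212
for th in np.r_[1.2,1.09:-.05:-.1,0]:
    q=lidpt(.212,0,.026,th); half=.009
    print(round(th,2),q.round(3), 'tool rel', to(T(p,[q[0]+half*np.sin(th)/1,0,q[2]])[0],.736)[0])
E
```

```text
[-0.44  0.69 -0.57  1.2   0.36  1.35 -1.82] [0.00806859 0.42869714 0.04669456] [0.53824769 0.40019378 0.37045135]
1.2 [0.047 0.    0.259] tool rel [-1.9  0.2 11.2]
1.09 [0.025 0.    0.252] tool rel [-4.2  0.2 11.9]
0.99 [0.005 0.    0.244] tool rel [-6.2  0.2 12.7]
0.89 [-0.013  0.     0.233] tool rel [-8.1  0.2 13.8]
0.79 [-0.031  0.     0.221] tool rel [-9.9  0.2 15. ]
0.69 [-0.047  0.     0.207] tool rel [-11.6   0.2  16.4]
0.59 [-0.062  0.     0.192] tool rel [-13.2   0.2  17.9]
0.49 [-0.075  0.     0.175] tool rel [-14.6   0.2  19.6]
0.39 [-0.086  0.     0.157] tool rel [-15.8   0.2  21.4]
0.29 [-0.096  0.     0.138] tool rel [-16.8   0.2  23.3]
0.19 [-0.103  0.     0.118] tool rel [-17.7   0.2  25.3]
0.09 [-0.109  0.     0.097] tool rel [-18.3   0.2  27.4]
-0.01 [-0.112  0.     0.076] tool rel [-18.8   0.2  29.5]
0.0 [-0.112  0.     0.078] tool rel [-18.8   0.2  29.3]
```

View pics/c.png

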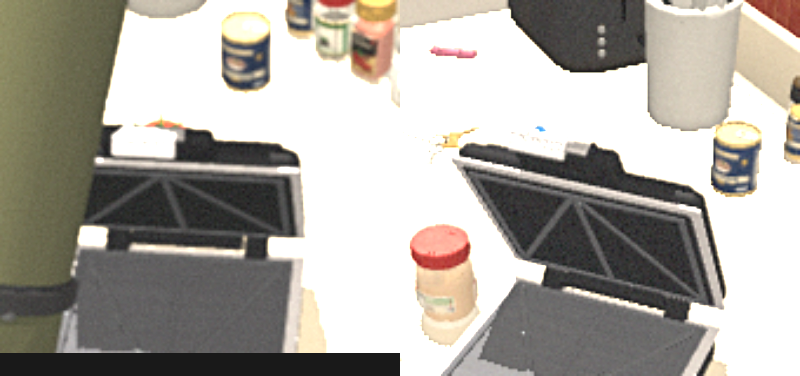

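The pictures show the lid unchanged, the jar clear and the gripper above the crop. I'm lowering behind the handle and sweeping forward.

>>> carry_out([
  [[1, 0.2, 4], [0, 0, 0], 1],
  [[1, 0.2, 8], [0, 0, 0], 1],
  [[0.5, 0.2, 11.3], [0, 0, 0], 1],
  [[-1, 0.2, 11.5], [0, 0, 0], 1],
  [[-2, 0.2, 11.6], [0, 0, 0], 1],
  [[-3, 0.2, 11.8], [0, 0, 0], 1],
  [[-3.6, 0.2, 11.9], [0, 0, 0], 1],
  [[-4.2, 0.2, 12], [0, 0, 0], 1],
  [[-4.8, 0.2, 12.2], [0, 0, 0], 1],
  [[-5.4, 0.2, 12.4], [0, 0, 0], 1],
])

```text
clock: 4.3
tool_pos: [0.4994, 0.3652, 0.2454]
eef_rot: [0.933, 0.361, 0.002, -0.001]
contact_force: [3.5, 2.1, -0.4]
opening: 0.008
finger_force: 1.5
```

```bash
cat > st.py <<'E'
from to import *
from fit import T,lidpt
p=np.load('p.npy'); s=r.get_state(); d=s['tool_pos']-[p[0],p[1],0]; c,n=np.cos(p[2]),np.sin(p[2])
rot=lambda v:np.round([c*v[0]+n*v[1],-n*v[0]+c*v[1],v[2]],4)
print('toaster-frame tcp',rot(d),'F',rot(s['contact_force']),'M',s['moment'].round(2),'q',s['q'].round(2),s['clock'])
E
python3 st.py; python3 -c "
from h import *
b=snap('side','side2');cv2.imwrite('pics/d.png',cv2.convertScaleAbs(cv2.resize(b['image'][60:280,200:400],None,fx=2.5,fy=2.5)[:,:,::-1],alpha=1.6,beta=25))"
```

```text
toaster-frame tcp [0.0219 0.0011 0.2454] F [ 3.9999 -0.7625 -0.4385] M [ 0.39 -0.7   0.02] q [-0.4   0.71 -0.55  1.57  0.43  0.98 -1.92] 4.3
```

View pics/d.png

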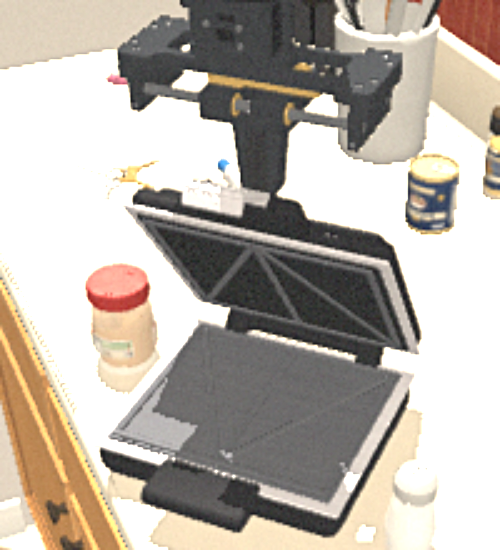

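The picture shows the fingers behind the lid handle, in contact at about 4 N, with the bystanders clear. I'm following the arc down.

>>> carry_out([
  [[-0.9, 0, 0.5], [0, 0, 0], 1],
  [[-1.8, 0, 0.9], [0, 0, 0], 1],
  [[-2.7, 0, 1.4], [0, 0, 0], 1],
  [[-3.6, 0, 2], [0, 0, 0], 1],
  [[-4.5, 0, 2.6], [0, 0, 0], 1],
  [[-5.4, 0, 3.3], [0, 0, 0], 1],
  [[-6.2, 0, 4], [0, 0, 0], 1],
  [[-7, 0, 4.7], [0, 0, 0], 1],
  [[-7.8, 0, 5.5], [0, 0, 0], 1],
  [[-8.5, 0, 6.3], [0, 0, 0], 1],
  [[-9.2, 0, 7.2], [0, 0, 0], 1],
])

```text
clock: 5.45
tool_pos: [0.4301, 0.3032, 0.1727]
eef_rot: [0.933, 0.361, 0.0, -0.0]
contact_force: [1.8, 1.6, 1.0]
opening: 0.006
finger_force: 0.9
```

```bash
python3 st.py
```

```text
toaster-frame tcp [-0.071   0.0017  0.1727] F [ 2.4085 -0.0898  0.9763] M [ 0.33 -0.32  0.  ] q [-0.4   0.69 -0.5   1.92  0.52  0.66 -2.05] 5.45
```

>>> carry_out([
  [[-0.6, 0, 0.9], [0, 0, 0], 1],
  [[-1.2, 0, 1.8], [0, 0, 0], 1],
  [[-1.7, 0, 2.7], [0, 0, 0], 1],
  [[-2.2, 0, 3.7], [0, 0, 0], 1],
  [[-2.7, 0, 4.7], [0, 0, 0], 1],
  [[-3.1, 0, 5.7], [0, 0, 0], 1],
  [[-3.4, 0, 6.7], [0, 0, 0], 1],
  [[-3.7, 0, 7.6], [0, 0, 0], 1],
  [[-3.9, 0, 8.4], [0, 0, 0], 1],
  [[-4, 0, 9], [0, 0, 0], 1],
  [[-4, 0, 9.5], [0, 0, 0], 1],
])

```text
clock: 6.55
tool_pos: [0.3999, 0.2752, 0.0777]
eef_rot: [0.932, 0.361, -0.001, 0.001]
contact_force: [-11.5, -7.2, 64.0]
opening: 0.01
finger_force: 31.7
```

```bash
python3 st.py
```

```text
toaster-frame tcp [-0.1122  0.0013  0.0777] F [-13.3259   2.4145  64.0225] M [-1.65  2.56 -0.04] q [-0.52  0.81 -0.29  2.1   0.7   0.33 -2.23] 6.55
```

The lid is seated at z = 0.0777, but the force is higher than I wanted, so I'm backing off.

>>> carry_out([
  [[0, 0, -0.5], [0, 0, 0], 1],
  [[0, 0, -2], [0, 0, 0], 1],
  [[0, 0, -5], [0, 0, 0], 1],
  [[-4, 0, -8], [0, 0, 0], 1],
  [[-8, 0, -8], [0, 0, 0], 1],
  [[-8, 0, -8], [0, 0, 0], 1],
])

```text
clock: 7.15
tool_pos: [0.3369, 0.216, 0.1581]
eef_rot: [0.932, 0.361, -0.003, 0.003]
contact_force: [-0.1, -0.6, 0.3]
opening: 0.008
finger_force: 0.0
```

```bash
python3 st.py; python3 -c "
from h import *
a=snap('scene','scene3');b=snap('side','side3')
ca=cv2.resize(a['image'][160:310,200:370],(400,353),interpolation=3); cb=cv2.resize(b['image'][130:300,220:390],(400,400),interpolation=3)
c=np.zeros((400,800,3),np.uint8);c[:353,:400]=ca;c[:,400:]=cb;cv2.imwrite('pics/e.png',cv2.convertScaleAbs(c[:,:,::-1],alpha=1.6,beta=25))"
```

```text
toaster-frame tcp [-0.1986 -0.0003  0.1581] F [-0.4453 -0.4169  0.2506] M [-0.05 -0.03  0.02] q [-0.43  0.6  -0.39  2.28  0.64  0.37 -2.21] 7.15
```

View pics/e.png

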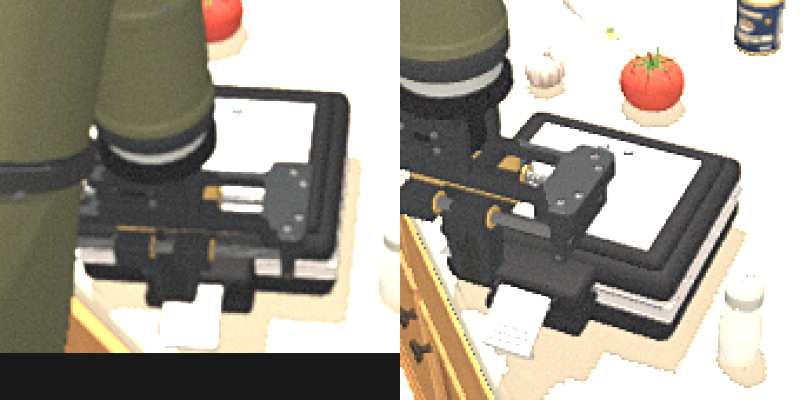

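The lid is level and shut, and the clip (white) sticks out in front at about (515,320) in the side half. I'm fitting the clip angle and any toaster shift.

```bash
python3 - <<'E'
from fit import *
p=np.load('p.npy'); B=load('side3')
o=np.array([[98,285],[150,295],[86,345],[132,357]])/2.353+[220,130]
def f(c): # outer face, top corners h+6... bottom free edge
    pin=np.array([-.137,0,.068]); out=np.array([-np.cos(c),0,np.sin(c)]); al=np.array([-np.sin(c),0,-np.cos(c)])
    return np.array([pin+out*.006+al*l+[0,y,0] for l,y in((0,.023),(0,-.023),(.046,.023),(.046,-.023))])
for c in(.8,.9,1,1.1,1.2,1.3,1.4): print(c,(proj(B,T(p,f(c)))-o).round(1).tolist(),f(c)[2].round(3))
E
```

```text
0.8 [[-0.5, 4.4], [-0.8, 6.8], [-2.1, 2.3], [0.1, 4.3]] [-0.174  0.023  0.04 ]
0.9 [[-0.4, 4.1], [-0.7, 6.5], [-3.0, 1.9], [-0.7, 3.9]] [-0.177  0.023  0.044]
1 [[-0.3, 3.8], [-0.6, 6.2], [-3.8, 1.3], [-1.4, 3.3]] [-0.179  0.023  0.048]
1.1 [[-0.2, 3.5], [-0.4, 5.9], [-4.6, 0.4], [-2.0, 2.4]] [-0.181  0.023  0.052]
1.2 [[-0.0, 3.2], [-0.3, 5.6], [-5.2, -0.7], [-2.6, 1.3]] [-0.182  0.023  0.057]
1.3 [[0.1, 2.9], [-0.2, 5.3], [-5.7, -2.1], [-3.0, 0.0]] [-0.183  0.023  0.061]
1.4 [[0.2, 2.7], [-0.1, 5.1], [-6.1, -3.6], [-3.3, -1.5]] [-0.183  0.023  0.066]
```

>>> carry_out([
  [[1, 0, 3.5], [0, 0, 0], 1],
  [[2, 0, 7], [0, 0, 0], 1],
  [[2, 0, 8.5], [0, 0, 0], 1],
  [[2, 0, 9.3], [0, 0, 0], 1],
  [[2.1, 0, 10], [0, 0, 0], 1],
  [[2.2, 0, 10.6], [0, 0, 0], 1],
  [[2.4, 0, 11.2], [0, 0, 0], 1],
  [[2.7, 0, 11.6], [0, 0, 0], 1],
  [[3, 0, 12], [0, 0, 0], 1],
])

```text
clock: 8.15
tool_pos: [0.3652, 0.2432, 0.0382]
eef_rot: [0.933, 0.36, -0.001, -0.0]
contact_force: [-0.8, -1.1, 1.0]
opening: 0.006
finger_force: 0.7
```

```bash
python3 st.py
```

```text
toaster-frame tcp [-0.1595  0.0008  0.0382] F [-1.3236 -0.2381  1.0382] M [-0.06  0.07 -0.06] q [-0.66  0.87 -0.05  2.25  1.13  0.04 -2.65] 8.15
```

>>> carry_out([
  [[0.2, 0, 0], [0, 0, -2], 1],
  [[0.4, 0, 0], [0, 0, -4], 1],
  [[0.6, 0, 0], [0, 0, -6], 1],
])

```text
clock: 8.45
tool_pos: [0.3688, 0.2461, 0.0385]
eef_rot: [0.912, 0.41, -0.001, 0.001]
contact_force: [-1.5, -1.5, -0.0]
opening: 0.002
finger_force: 0.9
```

```bash
python3 st.py
```

```text
toaster-frame tcp [-0.1548  0.0005  0.0385] F [-2.1421 -0.082  -0.0262] M [-0.41  0.25 -0.01] q [-0.61  0.87 -0.13  2.24  1.16  0.11 -2.58] 8.45
```

>>> carry_out([
  [[0.2, 0, 0], [0, 0, 0], 1],
  [[0.3, 0, 0], [0, 0, 0], 1],
  [[0.4, 0, 0], [0, 0, 0], 1],
  [[0.4, 0, 0], [0, 0, 0], 1],
])

```text
clock: 8.85
tool_pos: [0.3718, 0.2496, 0.0385]
eef_rot: [0.912, 0.409, -0.001, 0.0]
contact_force: [-1.3, -2.0, -1.1]
opening: 0.003
finger_force: 0.8
```

```bash
python3 st.py
```

```text
toaster-frame tcp [-0.1503  0.0012  0.0385] F [-2.3121 -0.572  -1.117 ] M [-0.38  0.17  0.02] q [-0.6   0.87 -0.16  2.22  1.14  0.13 -2.57] 8.85
```

>>> carry_out([
  [[0.15, 0, 0], [0, 0, 0], 1],
  [[0.3, 0, 0], [0, 0, 0], 1],
  [[0.4, 0, 0], [0, 0, 0], 1],
  [[0.4, 0, 0], [0, 0, 0], 1],
])

```text
clock: 9.25
tool_pos: [0.3744, 0.2526, 0.0384]
eef_rot: [0.912, 0.409, -0.001, 0.0]
contact_force: [-0.8, -2.5, -1.6]
opening: 0.006
finger_force: 1.0
```

```bash
python3 st.py
```

```text
toaster-frame tcp [-0.1463  0.0017  0.0384] F [-2.2594 -1.3026 -1.6163] M [-0.45  0.17 -0.04] q [-0.58  0.87 -0.19  2.21  1.13  0.16 -2.55] 9.25
```

>>> carry_out([
  [[0.15, 0, 0], [0, 0, 0], 1],
  [[0.3, 0, 0], [0, 0, 0], 1],
  [[0.3, 0, 0], [0, 0, 0], 1],
])

```text
clock: 9.55
tool_pos: [0.3749, 0.2531, 0.0382]
eef_rot: [0.912, 0.409, -0.003, 0.001]
contact_force: [-4.8, -4.7, -0.9]
opening: 0.005
finger_force: 3.2
```

```bash
python3 st.py;  python3 -c "
from h import *
b=snap('side','side4')
cv2.imwrite('pics/f.png',cv2.convertScaleAbs(cv2.resize(b['image'][150:310,220:380],(640,640),interpolation=3)[:600,:,::-1],alpha=1.8,beta=30))"
```

```text
toaster-frame tcp [-0.1456  0.0017  0.0382] F [-6.6707 -0.2665 -0.8808] M [-0.9   0.78 -0.1 ] q [-0.57  0.87 -0.21  2.2   1.11  0.18 -2.54] 9.55
```

View pics/f.png

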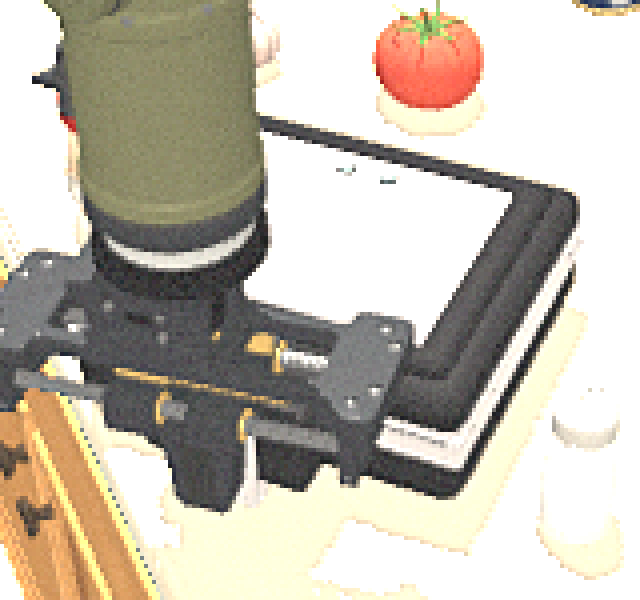

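The clip looks near vertical against the front, with the strip at about (255,470), and the force has risen to 6.7 N. One small extra push will check that it is seated.

>>> carry_out([
  [[0.1, 0, 0], [0, 0, 0], 1],
  [[0.1, 0, 0], [0, 0, 0], 1],
])

```text
clock: 9.8
tool_pos: [0.3749, 0.2531, 0.0382]
eef_rot: [0.912, 0.409, -0.003, 0.002]
contact_force: [-5.5, -5.6, -0.2]
opening: 0.005
finger_force: 4.0
```

```bash
python3 st.py
```

```text
toaster-frame tcp [-0.1456  0.0017  0.0382] F [-7.8435 -0.4162 -0.151 ] M [-1.06  1.08 -0.09] q [-0.57  0.88 -0.21  2.2   1.11  0.18 -2.54] 9.8
```

Hard stop. I'm backing away toward the robot, then up and clear, and will look again.

>>> carry_out([
  [[-0.8, 0, 0], [0, 0, 0], 1],
  [[-2, 0, -1], [0, 0, 0], 1],
  [[-3, 0, -4], [0, 0, 0], 1],
  [[-3, 0, -8], [0, 0, 0], 1],
  [[-3, 0, -13], [0, 0, 0], 1],
  [[-3, 0, -18], [0, 0, 0], 1],
  [[-3, 4, -22], [0, 0, 0], 1],
  [[-3, 9, -25], [0, 0, 0], 1],
  [[-3, 14, -25], [0, 0, 0], 1],
  [[-3, 19, -25], [0, 0, 0], 1],
  [[-3, 22, -25], [0, 0, 0], 1],
  [[-3, 22, -25], [0, 0, 0], 1],
])

```text
clock: 11.0
tool_pos: [0.5269, 0.0817, 0.2882]
eef_rot: [0.915, 0.404, 0.001, 0.001]
contact_force: [-0.5, 0.1, -0.7]
opening: 0.001
finger_force: 0.0
```

```bash
python3 st.py;  python3 -c "
from h import *
a=snap('scene','scene5');b=snap('side','side5')
ca=cv2.resize(a['image'][180:300,200:360],(400,300),interpolation=3); cb=cv2.resize(b['image'][140:300,220:380],(400,400),interpolation=3)
c=np.zeros((400,800,3),np.uint8);c[:300,:400]=ca;c[:,400:]=cb;cv2.imwrite('pics/g.png',cv2.convertScaleAbs(c[:,:,::-1],alpha=1.6,beta=25))"
```

```text
toaster-frame tcp [-0.148  -0.2274  0.2882] F [-0.315   0.3533 -0.6591] M [-0.01  0.02 -0.02] q [ 0.25  0.6  -0.82  1.76  0.52  1.   -1.51] 11.0
```

View pics/g.png

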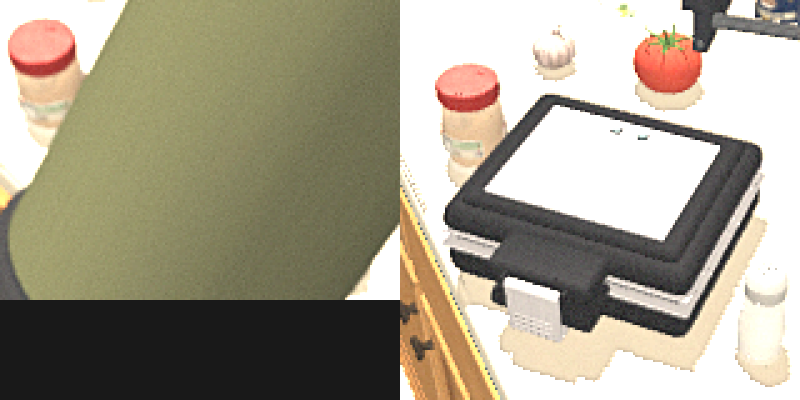

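The side view shows the lid shut and the clip hanging flat on the handle front, with corners at about (505,277), (563,289), (510,330) and (562,340). The jar and shaker are unmoved. I'm checking the clip angle numerically.

```bash
python3 - <<'E'
from fit import *
p=np.load('p.npy'); B=load('side5')
o=np.array([[105,277],[163,289],[110,330],[162,340]])/2.5+[220,140]
def f(c,dx,dz):
    pin=np.array([-.137+dx,0,.068+dz]); out=np.array([-np.cos(c),0,np.sin(c)]); al=np.array([-np.sin(c),0,-np.cos(c)])
    return np.array([pin+out*.006+al*l+[0,y,0] for l,y in((0,.023),(0,-.023),(.046,.023),(.046,-.023))])
for dx in(0,.006):
  for c in(0,.15,.3,.45): print(dx,c,(proj(B,T(p,f(c,dx,0)))-o).round(1).tolist())
# toaster shift: refit of lower-rim/bottom corners by image difference
a=load('side0')['image'][240:285,320:350].astype(float); 
b=B['image'][240:285,320:350].astype(float)
print('corner diff',abs(a-b).mean(), 'phase',cv2.phaseCorrelate(a.mean(2),b.mean(2)))
c=cv2.resize(B['image'][235:290,250:310],None,fx=10,fy=10,interpolation=3)[:,:,::-1]; cv2.imwrite('pics/h.png',cv2.convertScaleAbs(c,alpha=1.5,beta=20))
E
```

```text
0 0 [[-1.1, 6.9], [-2.5, 8.8], [-0.8, 2.2], [-0.6, 4.9]]
0 0.15 [[-1.1, 6.6], [-2.5, 8.5], [-2.5, 4.1], [-2.2, 6.9]]
0 0.3 [[-1.1, 6.2], [-2.5, 8.1], [-4.3, 5.6], [-3.8, 8.5]]
0 0.45 [[-1.1, 5.8], [-2.4, 7.7], [-6.0, 6.6], [-5.4, 9.5]]
0.006 0 [[0.4, 4.9], [-1.1, 6.7], [0.6, 0.1], [0.8, 2.8]]
0.006 0.15 [[0.4, 4.5], [-1.1, 6.3], [-1.1, 2.0], [-0.8, 4.7]]
0.006 0.3 [[0.4, 4.1], [-1.1, 5.9], [-2.8, 3.5], [-2.4, 6.3]]
0.006 0.45 [[0.4, 3.7], [-1.0, 5.5], [-4.5, 4.4], [-3.9, 7.3]]
corner diff 33.92617283950617 phase ((-0.02918176841509279, 0.7812384559031287), 0.7994438735452365)
```

View pics/h.png

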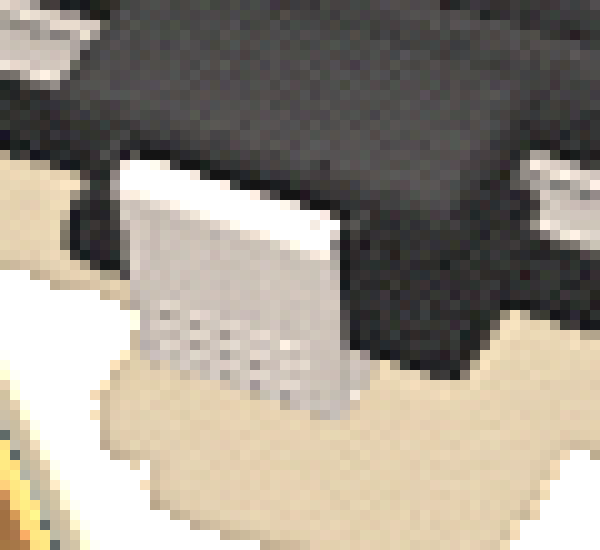

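The enlarged crop shows the clip flat on the handle front, with its hook visible under the lower handle at about (355,375). The c ≈ 0 model fits best, and the toaster has not shifted. Handing in.

```bash
python3 -c "
from plant import r
print(r.finish_job())"
```

```text
the job is handed in; nothing more can be done
None
```

I shut the lid and pushed the clip flat with its hook under the lower handle, then handed the job in at about 11 s; the toaster, jar and shaker look unmoved, the tub and lemon were not re-checked, and the lid push peaked at about 64 N at the fingertips as it seated, harder than the gentle push you asked for.

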